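# Close up the terminal row on the rail and bolt it in

### The arm

A 6-joint arm with a two-finger parallel gripper is mounted at the origin on the work surface. World frame = base frame: x ahead of the robot, y to its left, z up, the work surface at z = 0. Lengths are in m, angles in rad, forces in N, time in s.
With the tool pointing down it reaches from about 0.25 to 0.775 m from the base axis. Payload 8.9 kg.
Tool frame: the origin (TCP) lies midway between the tips of the shut fingers; the grasp point (between the pads) lies 19 mm behind it (hold_point_z is the distance from the TCP to the grasp point, in m); z points along the fingers, y is the direction in which the jaws open and shut (so a half turn about z gives the same grasp; the last joint's range is limited). The gripper opens to 85 mm and grips with 20 to 120 N. Pads are 22 mm wide; open, the fingers measure 114 mm over their backs; the gripper's body (76 mm by 85 mm) begins 54 mm behind the grasp point. The pads swing forward as they close: fully open they stand 13 mm farther back than shut.
Start: joints at [1.037, 0.291, -0.153, 1.127, 0, 1.431], TCP at [0.202, 0.485, 0.231] pointing down, gripper open.
Joint ranges: [-2.52, 2.52], [-0.91, 1.74], [-1.3, 1.37], [-1.96, 2.02], [-1.52, 1.47], [-3.14, 3.14]. Speed limits (rad/s): [2.22, 2.22, 2.79, 3.14, 3.14, 3.14].

### API

Orientations are given as a unit quaternion [w, x, y, z].
In Python, from plant import read_state, capture, get_calibration, sign_off, hold_point_z gives the robot as it stands.
- The arm moves only by the tool move_arm, never from a script. Its argument "deltas" is a list that holds one entry, the list of rows, each a list of 7 numbers: the opening in per cent of the stroke, from 0 (shut) to 100 (fully open), then the shift along the world's x, y, z in mm, then the turn, a rotation vector about the world's x, y, z in rad. A call has 1 to 8 rows; each row is the pose to reach, as a shift and turn from the pose commanded when the call began; what a row does not reach only later rows make up. A row lasts 1/8 s, in which the tool goes at most 62.5 mm and 10.7 degrees, less where a joint would pass 70% of its speed; a pose out of reach is approached as far as the arm can. A call with a gripper value outside its range is refused whole. The fingers move at their own pace and stop on an object; "newtons" is the grip in N (left out, the last holds). Time passes only in rows, so rows that repeat a pose let the fingers close. It gives the time, the measured TCP pose, the force and the opening at its end, in the units of the state.
- read_state(): the state, without advancing time (a new reading comes with each control period).
- capture(name): name is "scene" or "side" or "wrist"; returns (picture, depth): 480x640x3 uint8, blue, green, red; 480x640 float32, m along the optical axis (not along the pixel's ray), 0 where there is no reading.
- get_calibration(name): a dict with "intrinsics" (3x3 intrinsics, pixels), "k1" (the pictures are not rectified: a ray, as slopes to the right and down, at radius r is drawn at 1 + k1 r^2 times it, then the intrinsics apply), "pose" (4x4, takes a point from camera to world coordinates); the wrist camera has in their place "hand_eye" (4x4, takes a point from camera to tool coordinates, whose origin is the TCP and whose axes are the flange's). Camera axes: x right, y down, z forward; pixel columns grow to the right and rows downward; lengths in m; the calibration is good to about 2 mm. A picture is of the moment at which its call begins: read the wrist's pose just before it. get_calibration takes no time and is no camera call.
- sign_off(): hands the job in, once; it reports no verdict.
The state is a dict: "t": time; "joint_positions": joint angles; "joint_vel": joint speeds; "joint_efforts": joint torques, N m; "tcp_pos": TCP position; "orientation": TCP orientation; "ft_force": force on the tool from outside, world axes, zero at the start; "moment": the same for the moment, N m; "gripper_width": opening from 0.0 (shut) to 1.0 (fully open).
Only numpy, scipy, OpenCV 4.12 (cv2) and the standard library are available. Lean on these libraries where they do the work, as an engineer would, in place of code of your own. Each camera call takes 0.05 s, during which the arm holds its last target.

### The job

Push the row of five terminal blocks along the rail, from its tail so that it stays together as one train, until the front one is fully home against the orange end stop and no gaps are left. Then push the red tab so that the locking bolt slides fully across the rail behind the row. Only push: do not lift the blocks or take any of them off the rail, and leave the other things on the bench where they are.

Things in the scene. Friction and masses are not known exactly. Their poses are not given: they have to be found in the camera images.
- rail: Steel mounting rail, 35 mm wide and 300 mm long, on a 90 x 320 mm plywood strip 6 mm thick, fixed to the bench. Its top is 13.5 mm above the bench. Origin: on the bench surface under the rail's centre line. Its own y axis runs along the rail towards the stop, x across the rail towards the bolt side, z up. The rail spans y = -130 to 170 mm.
- stop_face (a point): Centre of the face of the orange end stop that the row must meet, 33.5 mm above the bench, at x = 0, y = 145 mm in the rail's frame. The stop is 56 mm wide, 18 mm thick, its top 56.5 mm above the bench. The face looks along the rail's -y.
- bolt_tab (a point): Centre of the outer face of the red upright tab of the locking bolt: the face to push, towards the rail (the rail's -x). The tab is 10 mm thick, 34 mm wide along the rail, from 17 to 62 mm above the bench; this point is at 39.5 mm. In the rail's frame: y = 45 mm, x = 116 mm minus the joint value. An aluminium guide stands between tab and rail (x = 44 to 68 mm, y = 28 to 62 mm, 35 mm high).
- bolt_nose (a point): Centre of the inner end of the bolt, a steel bar 10 x 10 mm, its underside 17 mm above the bench. In the rail's frame y = 45 mm, and x = 36 mm (open, clear of the blocks) to 0 (shut: across the rail, its near side 5 mm behind the back of a row that is fully home). It cannot shut while a block stands in its way.
- bolt (a joint): Slide of the locking bolt: 0 open, 0.036 m fully across the rail, where it meets a hard limit. It slides with about 1.2 N of friction and stays where it is left; starts at 0 to 0.008.
- block1_center (a point): Centre of terminal block 1 (grey, the front of the row, nearest the stop): half-way through its 18 mm thickness, 24 mm above its underside and 31 mm above the bench.
- block1: Terminal block 1: loose on the rail, 50-100 g, 18 mm thick along the rail, 50 mm across it (32 mm in its top 12 mm), 48 mm high, top 55 mm above the bench. Straddles the rail with 0.8 mm play each side and slides with light friction. Origin at the centre of its underside, axes parallel to the rail's.
- block2_center (a point): Centre of terminal block 2 (blue, second): half-way through its 18 mm thickness, 24 mm above its underside and 31 mm above the bench.
- block2: Terminal block 2: loose on the rail, 50-100 g, 18 mm thick along the rail, 50 mm across it (32 mm in its top 12 mm), 48 mm high, top 55 mm above the bench. Straddles the rail with 0.8 mm play each side and slides with light friction. Origin at the centre of its underside, axes parallel to the rail's.
- block3_center (a point): Centre of terminal block 3 (grey, third): half-way through its 18 mm thickness, 24 mm above its underside and 31 mm above the bench.
- block3: Terminal block 3: loose on the rail, 50-100 g, 18 mm thick along the rail, 50 mm across it (32 mm in its top 12 mm), 48 mm high, top 55 mm above the bench. Straddles the rail with 0.8 mm play each side and slides with light friction. Origin at the centre of its underside, axes parallel to the rail's.
- block4_center (a point): Centre of terminal block 4 (grey, fourth): half-way through its 18 mm thickness, 24 mm above its underside and 31 mm above the bench.
- block4: Terminal block 4: loose on the rail, 50-100 g, 18 mm thick along the rail, 50 mm across it (32 mm in its top 12 mm), 48 mm high, top 55 mm above the bench. Straddles the rail with 0.8 mm play each side and slides with light friction. Origin at the centre of its underside, axes parallel to the rail's.
- block5_center (a point): Centre of terminal block 5 (green, the tail of the row, furthest from the stop): half-way through its 18 mm thickness, 24 mm above its underside and 31 mm above the bench.
- block5: Terminal block 5: loose on the rail, 50-100 g, 18 mm thick along the rail, 50 mm across it (32 mm in its top 12 mm), 48 mm high, top 55 mm above the bench. Straddles the rail with 0.8 mm play each side and slides with light friction. Origin at the centre of its underside, axes parallel to the rail's.
- spare: Bystander, to be left alone: spare grey terminal block, like the others, on the bench beside the rail on the bolt side. Origin at its underside.
- driver: Bystander, to be left alone: screwdriver, 170 mm, lying along the rail on the other side, about 110 mm from its centre line. Origin at its underside.
- jar: Bystander, to be left alone: small jar, 44 mm wide and 55 mm high, beside the stop on the bolt side. Origin at its underside.
- meter: Bystander, to be left alone: yellow hand-held multimeter, 165 x 85 x 34 mm. Origin at its underside.
- board: Bystander, to be left alone: green circuit board on spacers, 130 x 100 mm. Origin at its underside.
Not all that is in view belongs to the job. There is more than one size of the block5; the job needs the smallest.

How it is judged:
By the outcome, as a careful person would: the job done as asked, in the order asked, and still so for the second after the job is handed in, with the robot touching nothing.
It also fails if it takes over 42 s, if anything falls off the work surface, if the arm or the gripper's body presses on something with over 40 N, if the wrist force passes 120 N, or if a joint passes its speed limit or range.

## Working session

There is one attempt and no reset: what is moved stays moved. The work goes in short steps, Python scripts to look and compute and a tool call to move; the robot and the scene stay as the last step left them, time stands still between calls to the robot, and variables do not carry over. Pictures are saved under pics/ and viewed, and the job is handed in when it is done.

Besides the shell and the picture viewer there is one more tool, called after "Call:" as name([rows], argument=value, ...), one row to a line, values as JSON. move_arm: Moves the arm, as the interface text tells. Its arguments: {"type":"object","properties":{"deltas":{"type":"array"},"newtons":{"type":"number"}},"required":["deltas"]}

```bash
ls; mkdir -p pics
python3 - <<'E'
from plant import *
import cv2,numpy as np
s=read_state();print(s)
for n in ("scene","side","wrist"):
    c=get_calibration(n);print(n,c)
    p,d=capture(n);cv2.imwrite(f"pics/{n}0.png",p);np.savez(f"pics/{n}0.npz",p=p,d=d)
E
```

```text
pics
{'t': 0.0, 'joint_positions': array([ 1.03668777e+00,  2.91283836e-01, -1.54127062e-01,  1.12667268e+00,
        1.28321083e-05,  1.43149724e+00]), 'joint_vel': array([ 0.00038306, -0.00094235, -0.00032088, -0.0009703 ,  0.00021715,
       -0.00124428]), 'joint_efforts': array([ 2.13463172e-03, -5.37144148e+01,  3.31371009e+01,  1.60341983e-02,
       -1.49488651e-04, -5.65051425e-05]), 'tcp_pos': array([0.20170456, 0.48424373, 0.23073017]), 'orientation': array([-2.18695073e-04,  1.96125097e-01,  9.80578672e-01, -6.05364597e-04]), 'ft_force': array([ 0.02628197,  0.27881347, -0.52595733]), 'moment': array([-0.00157178, -0.03051693, -0.02060677]), 'gripper_width': 0.9993946077468553}
scene {'intrinsics': array([[606.6134875 ,   0.        , 322.06145145],
       [  0.        , 606.6134875 , 242.17591021],
       [  0.        ,   0.        ,   1.        ]]), 'k1': 0.00940033248819614, 'pose': array([[ 0.34315053,  0.79082847, -0.50679191,  1.16950141],
       [ 0.93923849, -0.28380483,  0.19309551, -0.22966367],
       [ 0.00887544, -0.5422593 , -0.84016432,  1.1263568 ],
       [
[... 369 characters left out ...]
037, -0.73471229],
       [-0.01179492, -0.8284033 , -0.5600079 ,  0.6186161 ],
       [ 0.        ,  0.        ,  0.        ,  1.        ]])}
wrist {'intrinsics': array([[354.47407854,   0.        , 326.67371348],
       [  0.        , 354.47407854, 239.82302731],
       [  0.        ,   0.        ,   1.        ]]), 'k1': 0.017075412713008033, 'hand_eye': array([[ 6.59587374e-04, -9.63505888e-01, -2.67686325e-01,
         6.76110563e-02],
       [ 9.99999277e-01,  3.66328396e-04,  1.14547252e-03,
         1.40018433e-04],
       [-1.00560842e-03, -2.67686887e-01,  9.63505433e-01,
        -1.42573156e-01],
       [ 0.00000000e+00,  0.00000000e+00,  0.00000000e+00,
         1.00000000e+00]])}
```

View pics/scene0.png

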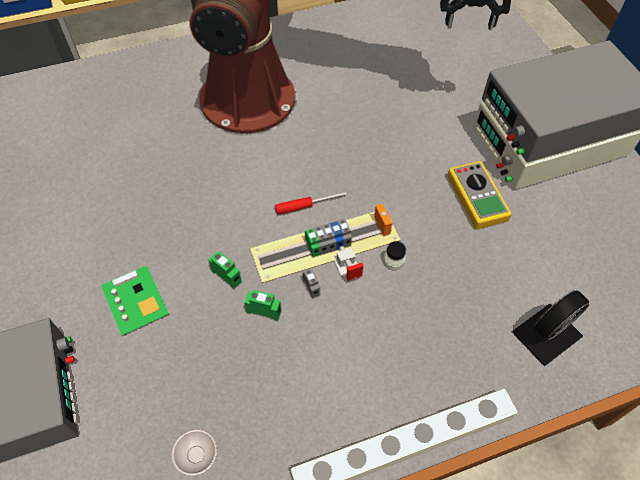

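View pics/side0.png

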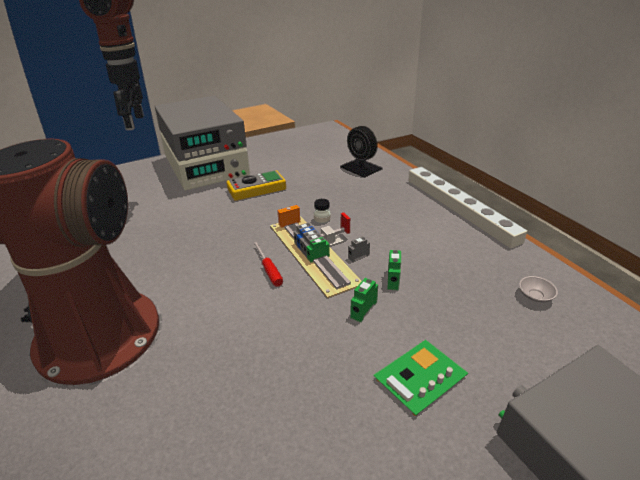

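View pics/wrist0.png

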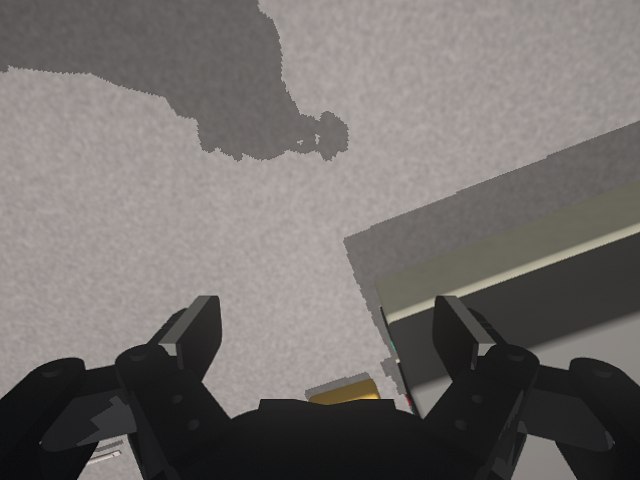

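Scene view: the rail's plywood runs from about (252,250) to (400,235), with the green tail block at (314,240), the orange stop at (383,220) and the red tab at (354,270). The two larger green blocks are loose decoys on the bench.

```bash
cat > h.py <<'E'
import numpy as np,cv2
from plant import *
def rays(n,uv,T=None):
    c=get_calibration(n);K=c["intrinsics"]
    uv=np.atleast_2d(np.asarray(uv,float))
    q=cv2.undistortPoints(uv[:,None],K,np.array([c["k1"],0,0,0,0]))[:,0]
    P=c["pose"] if T is None else T
    d=np.c_[q,np.ones(len(q))]@P[:3,:3].T
    return P[:3,3],d
def onplane(n,uv,z,T=None):
    o,d=rays(n,uv,T); return o+d*((z-o[2])/d[:,2])[:,None]
def project(n,X,T=None):
    c=get_calibration(n);P=c["pose"] if T is None else T
    x=(np.atleast_2d(X)-P[:3,3])@P[:3,:3]
    q=x[:,:2]/x[:,2:];r=(q**2).sum(1,keepdims=True)
    q=q*(1+c["k1"]*r);K=c["intrinsics"]
    return q*[K[0,0],K[1,1]]+[K[0,2],K[1,2]]
def wristT(s):
    from scipy.spatial.transform import Rotation as R
    w,x,y,z=s["orientation"];T=np.eye(4);T[:3,:3]=R.from_quat([x,y,z,w]).as_matrix();T[:3,3]=s["tcp_pos"]
    return T@get_calibration("wrist")["hand_eye"]
E
python3 - <<'E'
import cv2,numpy as np
from h import *
p=np.load("pics/scene0.npz")["p"]
cv2.imwrite("pics/crop1.png",cv2.resize(p[190:310,240:410],None,fx=4.7,fy=4.7,interpolation=cv2.INTER_CUBIC))
p=np.load("pics/scene0.npz")["p"]
# plywood mask
h=cv2.cvtColor(p,cv2.COLOR_BGR2HSV)
m=cv2.inRange(h,(18,40,120),(35,140,255)); m[:190]=0;m[310:]=0;m[:,:240]=0;m[:,420:]=0
m=cv2.morphologyEx(m,cv2.MORPH_CLOSE,np.ones((15,15)))
cs=max(cv2.findContours(m,0,1)[0],key=cv2.contourArea)
hull=cv2.convexHull(cs)[:,0]
X=onplane("scene",hull,0.006)[:,:2]
r=cv2.minAreaRect((X*1000).astype(np.float32));print(r);print(cv2.boxPoints(r))
for nm,lo,hi in(("orange",(5,180,120),(15,255,255)),("green",(50,120,40),(75,255,255)),("red",(0,180,120),(4,255,255)),("blue",(100,120,60),(125,255,255))):
    mm=cv2.inRange(h,lo,hi)
    for c in cv2.findContours(mm,0,1)[0]:
        if cv2.contourArea(c)>25: 
            x,y,w,hh=cv2.boundingRect(c);M=cv2.moments(c);u=[M['m10']/M['m00'],M['m01']/M['m00']]
            print(nm,(x,y,w,hh),u,onplane("scene",u,.05)[0].round(3))
E
```

```text
((516.2612915039062, 33.637786865234375), (321.51373291015625, 125.82789611816406), 89.77983093261719)
[[ 452.73007 -126.87613]
 [ 578.55707 -127.35965]
 [ 579.7925   194.1517 ]
 [ 453.9655   194.63522]]
orange (376, 205, 16, 31) [385.9835680751174, 226.51173708920186] [0.529 0.161 0.05 ]
green (245, 290, 36, 31) [262.375210589651, 304.15138387484956] [ 0.617 -0.144  0.05 ]
green (101, 266, 68, 69) [134.82534129107498, 301.6177539960211] [ 0.527 -0.379  0.05 ]
green (209, 252, 32, 37) [224.81388189196753, 268.679261125105] [ 0.514 -0.192  0.05 ]
green (305, 229, 15, 28) [312.5708920187793, 244.38685446009387] [ 0.519 -0.003  0.05 ]
green (474, 196, 30, 19) [488.64814814814815, 205.14814814814815] [0.553 0.397 0.05 ]
green (516, 148, 9, 6) [520.4086021505376, 150.74731182795696] [0.438 0.543 0.05 ]
red (65, 356, 9, 8) [69.03864734299516, 359.45410628019323] [ 0.605 -0.516  0.05 ]
red (349, 269, 12, 10) [354.8009950248756, 272.56218905472633] [0.612 0.055 0.05 ]
red (347, 263, 16, 8) [354.8996415770609, 266.5232974910394] [0.599 0.061 0.05 ]
red (275, 197, 38, 17) [293.32890365448503, 204.88648947951273] [ 0.407 -0.008  0.05 ]
blue (330, 222, 14, 28) [338.13065326633165, 237.08207705192626] [0.52  0.054 0.05 ]
blue (611, 0, 29, 68) [627.6645032451323, 29.297220835413544] [0.151 1.043 0.05 ]
blue (0, 0, 52, 17) [22.166348600508904, 6.285623409669211] [-0.497 -0.5    0.05 ]
```

View pics/crop1.png

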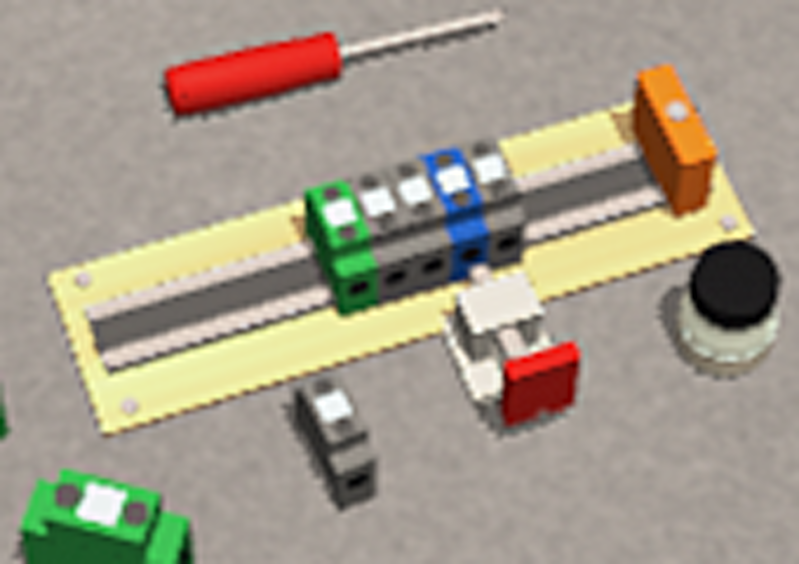

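Run:
```python
from h import *
f=4.7
c=lambda l:np.array(l,float)/f+[240,190]-0.4
ply=onplane("scene",c([(50,275),(107,432),(752,232),(600,113),(300,200)]),.006);print(ply.round(4))
print("rail",onplane("scene",c([(88,313),(107,368)]),.0135).round(4))
print("stop top",onplane("scene",c([(638,72),(668,66),(715,155),(682,163)]),.0565).round(4))
print("tab top",onplane("scene",c([(502,362),(577,345),(580,352),(506,372)]),.062).round(4))
print("green top",onplane("scene",c([(305,190),(332,240),(371,236),(350,182)]),.055).round(4))
print("spare",onplane("scene",c([(298,385),(340,378),(370,430)]),.048).round(4))
```

```text
[[ 0.4552 -0.1249  0.006 ]
 [ 0.5439 -0.1245  0.006 ]
 [ 0.5436  0.1919  0.006 ]
 [ 0.456   0.1508  0.006 ]
 [ 0.4548 -0.002   0.006 ]]
rail [[ 0.4856 -0.1151  0.0135]
 [ 0.5165 -0.1155  0.0135]]
stop top [[0.4724 0.1592 0.0565]
 [0.4739 0.1738 0.0565]
 [0.5276 0.1741 0.0565]
 [0.5266 0.1582 0.0565]]
tab top [[0.5999 0.0413 0.062 ]
 [0.6029 0.0751 0.062 ]
 [0.6066 0.075  0.062 ]
 [0.6051 0.0411 0.062 ]]
green top [[ 0.4817 -0.0081  0.055 ]
 [ 0.5113 -0.0056  0.055 ]
 [ 0.5152  0.0116  0.055 ]
 [ 0.4845  0.0126  0.055 ]]
spare [[ 0.5731 -0.0432  0.048 ]
 [ 0.576  -0.0248  0.048 ]
 [ 0.6048 -0.0213  0.048 ]]
```

Call:
move_arm([
  [[0,28,-50,0,0,0,-0.15],[0,58,-103,0,0,0,-0.3],[0,88,-157,0,0,0,-0.45],[0,118,-210,0,0,0,-0.6],[0,148,-263,0,0,0,-0.75],[0,178,-317,0,0,0,-0.9],[0,208,-370,-5,0,0,-1.05],[0,238,-423,-10,0,0,-1.176]],
], newtons=40)

```text
t: 1.15
tcp_pos: [0.4406, 0.0597, 0.2213]
orientation: [0.0, 0.709, 0.705, 0.0]
ft_force: [0.8, 0.8, -0.1]
gripper_width: -0.003
```

Call:
move_arm([
  [[0,20,-35,-8,0,0,0],[0,45,-75,-15,0,0,0],[0,60,-107,-20,0,0,0],[0,60,-107,-20,0,0,0],[0,60,-107,-20,0,0,0]],
])

```text
t: 1.78
tcp_pos: [0.4994, -0.0449, 0.2011]
orientation: [-0.0, 0.707, 0.707, -0.0]
ft_force: [0.6, -0.2, 0.3]
gripper_width: -0.002
```

Run:
```python
from h import *
s=read_state();print(s)
p,d=capture("wrist");np.savez("pics/w1.npz",p=p,d=d,T=wristT(s));cv2.imwrite("pics/w1.png",p)
```

```text
{'t': 1.775, 'joint_positions': array([-2.35794581e-01,  2.66721949e-01, -2.68465215e-01,  1.03662076e+00,
        2.55276970e-04,  1.33519191e+00]), 'joint_vel': array([ 0.01609557, -0.0118899 , -0.00432447,  0.000112  ,  0.00015888,
        0.00111724]), 'joint_efforts': array([-1.13260221e+00, -5.01547444e+01,  3.24179363e+01, -1.20415902e-01,
       -5.48318715e-02, -2.52539705e-02]), 'tcp_pos': array([ 0.49935473, -0.04491728,  0.20112935]), 'orientation': array([-4.97965949e-04,  7.07173959e-01,  7.07039405e-01, -1.55408507e-04]), 'ft_force': array([ 0.55328571, -0.18357086,  0.25178796]), 'moment': array([-0.01159783, -0.00879776, -0.02238728]), 'gripper_width': -0.0019589242784540705}
```

View pics/w1.png

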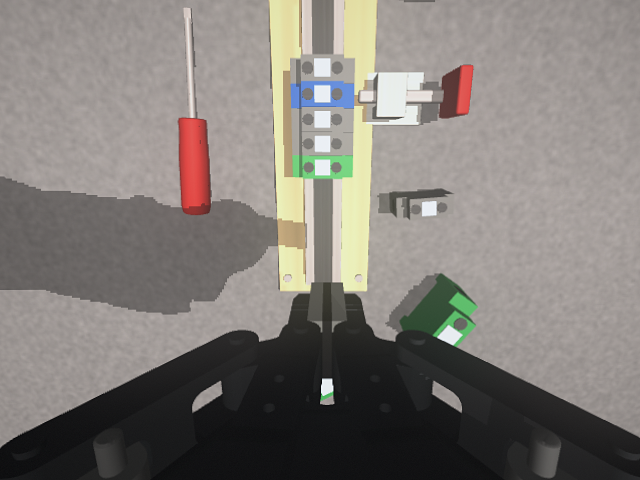

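Wrist view: the green tail spans rows 155-178 at columns 293-353. The rail axis is near column 322, the tab is at (457,90), and the shut fingers sit at (327,300) with their links splayed out to the sides.

Run:
```python
from h import *
f=np.load("pics/w1.npz");T=f["T"];d=f["d"];p=f["p"]
P=lambda uv,z:onplane("wrist",uv,z,T).round(4)
print("green top back/front",P([(304,178),(340,178),(304,155),(340,155)],.055))
print("row front",P([(306,57),(338,57)],.055))
print("ply edges",P([(279,270),(368,270),(272,20),(377,20)],.006))
print("ply end",P([(279,290),(367,291)],.006))
print("tab top outer",P([(472,66),(466,113)],.062))
K=get_calibration("wrist")["intrinsics"]
for uv in [(327,290),(327,310),(300,310),(240,340),(150,375),(20,450),(110,455),(270,405),(415,340),(350,310)]:
    z=d[uv[1],uv[0]];o,r=rays("wrist",[uv],T);X=o+r[0]*z;print(uv,z.round(3),((X-read_state()["tcp_pos"])*1000).round(0))
```

```text
green top back/front [[ 0.4813 -0.0053  0.055 ]
 [ 0.5103 -0.0052  0.055 ]
 [ 0.4816  0.0127  0.055 ]
 [ 0.5101  0.0128  0.055 ]]
row front [[0.4843 0.0828 0.055 ]
 [0.5078 0.0828 0.055 ]]
ply edges [[ 0.4513 -0.1022  0.006 ]
 [ 0.5414 -0.1021  0.006 ]
 [ 0.4536  0.1208  0.006 ]
 [ 0.5417  0.1209  0.006 ]]
ply end [[ 0.4506 -0.124   0.006 ]
 [ 0.5411 -0.1251  0.006 ]]
tab top outer [[0.6044 0.0752 0.062 ]
 [0.6036 0.0433 0.062 ]]
(327, 290) 0.141 [ 0. 11. 12.]
(327, 310) 0.124 [ 0. 11. 29.]
(300, 310) 0.133 [-10.   7.  22.]
(240, 340) 0.102 [-25.  13.  52.]
(150, 375) 0.087 [-43.  12.  67.]
(20, 450) 0.066 [-55.  13.  89.]
(110, 455) 0.069 [-41.  10.  87.]
(270, 405) 0.072 [-11.  16.  82.]
(415, 340) 0.102 [26. 13. 52.]
(350, 310) 0.132 [ 9.  7. 22.]
```

Call:
move_arm([
  [[0,0,0,-50,0,0,0],[0,0,0,-100,0,0,0],[0,0,0,-145,0,0,0],[0,0,0,-176,0,0,0],[0,0,10,-176,0,0,0],[0,0,18,-176,0,0,0],[0,0,23,-176,0,0,0],[0,0,25,-176,0,0,0]],
])

```text
t: 2.82
tcp_pos: [0.5007, -0.0199, 0.0264]
orientation: [0.001, 0.707, 0.707, 0.001]
ft_force: [0.5, 0.4, -0.8]
gripper_width: -0.0
```

Call:
move_arm([
  [[0,0,2,0,0,0,0],[0,0,4,0,0,0,0],[0,0,6,0,0,0,0],[0,0,8,0,0,0,0],[0,0,10,0,0,0,0],[0,0,13,0,0,0,0],[0,0,16,0,0,0,0],[0,0,19,0,0,0,0]],
])

```text
t: 3.82
tcp_pos: [0.4999, -0.0012, 0.0253]
orientation: [0.0, 0.707, 0.707, -0.0]
ft_force: [1.0, -4.3, 2.5]
gripper_width: -0.001
```

Run:
```python
from h import *
s=read_state();print(s['tcp_pos'],s['ft_force'],s['moment'])
p,d=capture("side");q,_=capture("scene")
a=cv2.resize(p[190:310,230:390],(640,480),interpolation=cv2.INTER_CUBIC);cv2.imwrite("pics/s2.png",a)
p,d=capture("wrist");cv2.imwrite("pics/w2.png",p)
```

```text
[ 0.49988733 -0.00117764  0.02530427] [ 0.98266655 -4.33828013  2.4508533 ] [-0.6385347   0.00589157 -0.02175284]
```

View pics/s2.png

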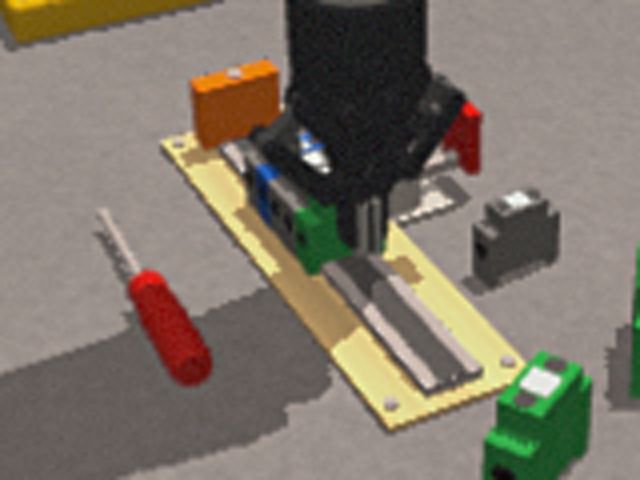

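View pics/w2.png

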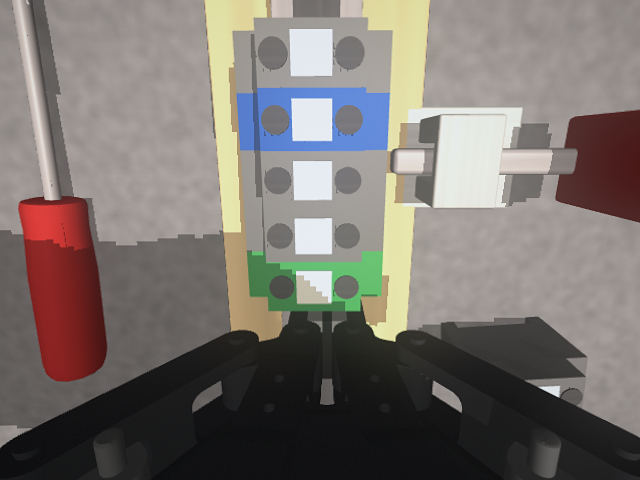

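Side view: the fingers (370,230) push the green tail (320,240) squarely. Wrist view: the five blocks (rows 20-310) are in line with no gaps. I'll carry on.

Call:
move_arm([
  [[0,0,3,0,0,0,0],[0,0,6,0,0,0,0],[0,0,9,0,0,0,0],[0,0,12,0,0,0,0],[0,0,15,0,0,0,0],[0,0,18,0,0,0,0],[0,0,21,0,0,0,0],[0,0,24,0,0,0,0]],
])

```text
t: 4.97
tcp_pos: [0.4999, 0.0228, 0.0253]
orientation: [-0.0, 0.707, 0.707, -0.0]
ft_force: [0.7, -0.7, -1.2]
gripper_width: 0.003
```

Call:
move_arm([
  [[0,0,3,0,0,0,0],[0,0,6,0,0,0,0],[0,0,9,0,0,0,0],[0,0,12,0,0,0,0],[0,0,15,0,0,0,0],[0,0,18,0,0,0,0],[0,0,21,0,0,0,0],[0,0,24,0,0,0,0]],
])

```text
t: 5.98
tcp_pos: [0.4999, 0.0468, 0.0253]
orientation: [-0.0, 0.707, 0.707, -0.0]
ft_force: [0.3, -1.2, -0.8]
gripper_width: -0.002
```

Call:
move_arm([
  [[0,0,2,0,0,0,0],[0,0,4,0,0,0,0],[0,0,6,0,0,0,0]],
])

```text
t: 6.35
tcp_pos: [0.4999, 0.0527, 0.0253]
orientation: [0.0, 0.707, 0.707, -0.0]
ft_force: [0.1, -1.9, -0.8]
gripper_width: 0.0
```

Near the stop now, so I'm taking small steps and watching the force.

Call:
move_arm([
  [[0,0,1,0,0,0,0],[0,0,2,0,0,0,0],[0,0,3,0,0,0,0]],
])

```text
t: 6.72
tcp_pos: [0.5, 0.0556, 0.0253]
orientation: [0.0, 0.707, 0.707, -0.0]
ft_force: [-0.5, -2.4, -0.6]
gripper_width: -0.006
```

Call:
move_arm([
  [[0,0,1,0,0,0,0],[0,0,1.5,0,0,0,0],[0,0,1.5,0,0,0,0]],
])

```text
t: 7.1
tcp_pos: [0.4999, 0.0572, 0.0253]
orientation: [-0.0, 0.707, 0.707, 0.0]
ft_force: [-0.4, -0.8, -1.2]
gripper_width: 0.005
```

Call:
move_arm([
  [[0,0,0.5,0,0,0,0],[0,0,1,0,0,0,0],[0,0,1,0,0,0,0]],
])

```text
t: 7.48
tcp_pos: [0.4999, 0.0582, 0.0253]
orientation: [-0.0, 0.707, 0.707, 0.0]
ft_force: [0.6, -1.6, -0.4]
gripper_width: 0.001
```

Call:
move_arm([
  [[0,0,0.5,0,0,0,0],[0,0,1,0,0,0,0],[0,0,1,0,0,0,0]],
])

```text
t: 7.85
tcp_pos: [0.4999, 0.0584, 0.0253]
orientation: [0.001, 0.707, 0.707, -0.001]
ft_force: [-0.6, -5.8, -0.2]
gripper_width: 0.0
```

Call:
move_arm([
  [[0,0,0.5,0,0,0,0],[0,0,1,0,0,0,0],[0,0,1,0,0,0,0]],
])

```text
t: 8.22
tcp_pos: [0.4998, 0.0584, 0.0254]
orientation: [0.001, 0.708, 0.707, -0.001]
ft_force: [-1.4, -11.7, 1.9]
gripper_width: -0.004
```

Run:
```python
from h import *
s=read_state();print(s['tcp_pos'],s['ft_force'],s['moment'])
p,d=capture("side")
a=cv2.resize(p[190:290,250:370],(800,667),interpolation=cv2.INTER_CUBIC)[:600];cv2.imwrite("pics/s3.png",a)
p,d=capture("wrist");cv2.imwrite("pics/w3.png",p)
```

```text
[0.49978447 0.05841318 0.02538352] [ -1.38407528 -11.72574836   1.89546   ] [-2.20802786  0.16895812 -0.00755364]
```

View pics/w3.png

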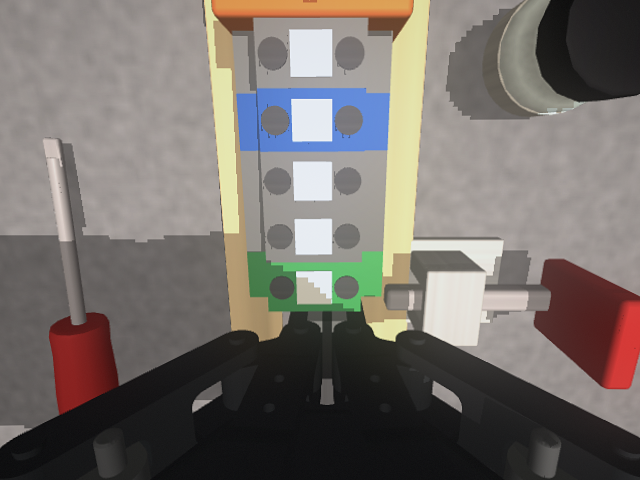

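View pics/s3.png

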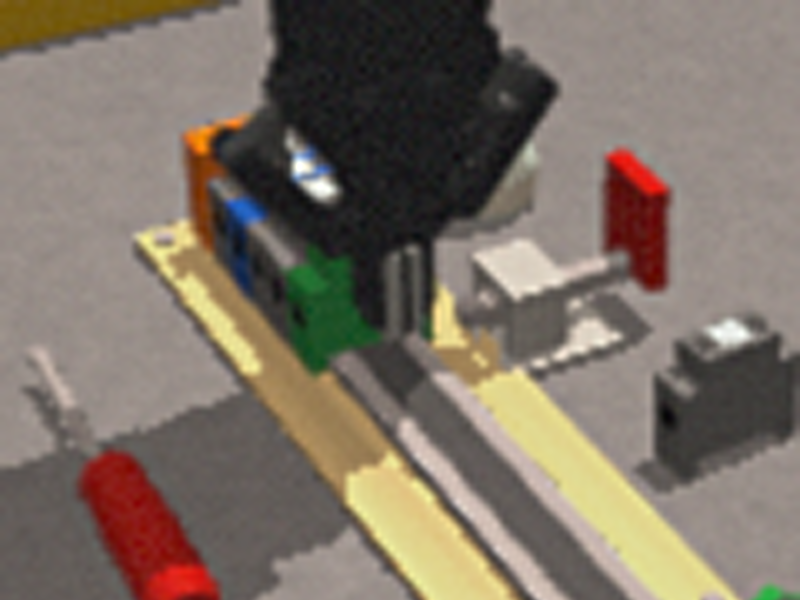

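The TCP stalled at y=0.0584 while the force rose to 12 N, and that matches the predicted home position (tail back at about 0.069). In the pictures the row touches the orange stop with no gaps. I'll back off and go round to the tab.

Call:
move_arm([
  [[0,0,-3,0,0,0,0],[0,0,-10,0,0,0,0],[0,0,-25,0,0,0,0],[0,0,-25,30,0,0,0],[0,0,-25,75,0,0,0],[0,0,-25,115,0,0,0],[0,50,-15,115,0,0,0],[0,95,-5,115,0,0,0]],
])

```text
t: 9.32
tcp_pos: [0.5969, 0.0544, 0.1415]
orientation: [0.001, 0.707, 0.707, 0.001]
ft_force: [0.3, -0.5, -1.1]
gripper_width: -0.002
```

Call:
move_arm([
  [[0,40,4,0,0,0,0],[0,45,4,0,0,0,0],[0,45,4,0,0,0,0]],
])

```text
t: 9.7
tcp_pos: [0.6392, 0.0584, 0.1398]
orientation: [-0.001, 0.707, 0.707, -0.0]
ft_force: [-0.2, -0.2, 0.7]
gripper_width: 0.003
```

Run:
```python
from h import *
s=read_state();print(s['tcp_pos'],s['ft_force']);T=wristT(s)
p,d=capture("wrist");cv2.imwrite("pics/w4.png",p);np.savez("pics/w4.npz",p=p,d=d,T=T)
q,_=capture("scene");cv2.imwrite("pics/c4.png",cv2.resize(q[190:310,240:410],None,fx=4.7,fy=4.7,interpolation=cv2.INTER_CUBIC))
```

```text
[0.63924141 0.05843403 0.13977028] [-0.24263585 -0.15625921  0.66589301]
```

View pics/w4.png

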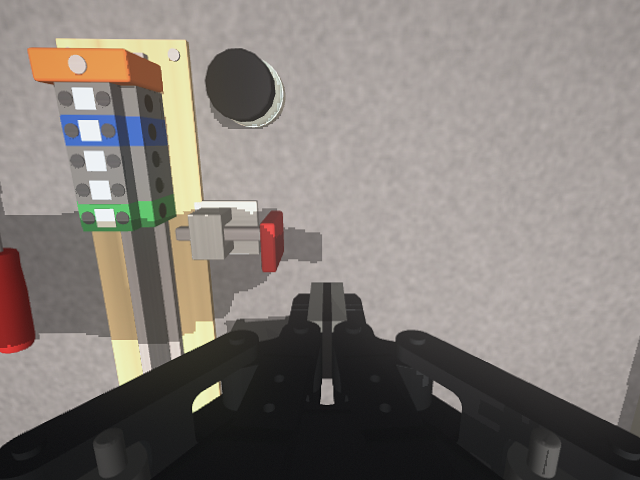

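View pics/c4.png

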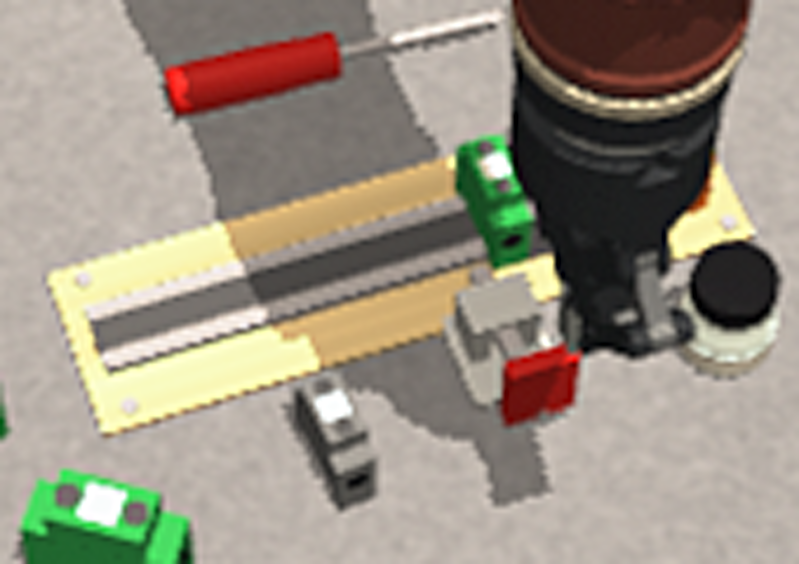

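Wrist view: the row is tight against the stop, and the green tail's back edge is at row 232. The red tab at (272,240) is clear of the fingers.

Run:
```python
from h import *
T=np.load("pics/w4.npz")["T"];P=lambda uv,z:onplane("wrist",uv,z,T).round(4)
print("tab top outer",P([(283,211),(276,271),(262,271)],.062));print("tail top back",P([(84,232),(128,231)],.055))
print("row front/stop top near edge",P([(57,84),(123,84),(35,80),(130,82)],.0555))
```

```text
tab top outer [[0.6119 0.0841 0.062 ]
 [0.606  0.0439 0.062 ]
 [0.5967 0.0439 0.062 ]]
tail top back [[0.4801 0.0686 0.055 ]
 [0.5087 0.0693 0.055 ]]
row front/stop top near edge [[0.4815 0.1581 0.0555]
 [0.5197 0.1584 0.0555]
 [0.4693 0.1601 0.0555]
 [0.524  0.1595 0.0555]]
```

Call:
move_arm([
  [[0,0,0,-50,0,0,0],[0,0,1,-90,0,0,0],[0,0,1,-104,0,0,0],[0,0,1,-104,0,0,0]],
])

```text
t: 10.3
tcp_pos: [0.6393, 0.06, 0.0365]
orientation: [-0.0, 0.707, 0.707, -0.0]
ft_force: [0.3, 0.2, 0.5]
gripper_width: 0.0
```

Call:
move_arm([
  [[0,-6,0,0,0,0,0],[0,-12,0,0,0,0,0],[0,-17,0,0,0,0,0],[0,-21,0,0,0,0,0],[0,-25,0,0,0,0,0],[0,-29,0,0,0,0,0],[0,-33,0,0,0,0,0]],
])

```text
t: 11.18
tcp_pos: [0.6069, 0.0601, 0.0364]
orientation: [0.0, 0.707, 0.707, 0.0]
ft_force: [1.1, -0.9, 1.5]
gripper_width: -0.002
```

Call:
move_arm([
  [[0,-3,0,0,0,0,0],[0,-6,0,0,0,0,0],[0,-9,0,0,0,0,0]],
])

```text
t: 11.55
tcp_pos: [0.5978, 0.0601, 0.0363]
orientation: [0.0, 0.707, 0.707, 0.0]
ft_force: [1.5, 0.7, 1.2]
gripper_width: -0.004
```

Call:
move_arm([
  [[0,-1,0,0,0,0,0],[0,-2,0,0,0,0,0],[0,-3,0,0,0,0,0]],
])

```text
t: 11.92
tcp_pos: [0.5949, 0.0601, 0.0363]
orientation: [0.0, 0.707, 0.707, 0.0]
ft_force: [0.8, 0.3, 1.0]
gripper_width: -0.002
```

Call:
move_arm([
  [[0,-1,0,0,0,0,0],[0,-2,0,0,0,0,0],[0,-2,0,0,0,0,0]],
])

```text
t: 12.3
tcp_pos: [0.5927, 0.0601, 0.0363]
orientation: [-0.0, 0.707, 0.707, -0.0]
ft_force: [1.0, 0.6, 0.3]
gripper_width: -0.003
```

Call:
move_arm([
  [[0,-1,0,0,0,0,0],[0,-2,0,0,0,0,0],[0,-2,0,0,0,0,0]],
])

```text
t: 12.68
tcp_pos: [0.5907, 0.0601, 0.0363]
orientation: [-0.0, 0.707, 0.707, -0.0]
ft_force: [-0.3, 0.0, -0.1]
gripper_width: -0.003
```

Run:
```python
from h import *
s=read_state();T=wristT(s)
p,d=capture("wrist");cv2.imwrite("pics/w5.png",p);np.savez("pics/w5.npz",p=p,d=d,T=T)
```

```text
(no output)
```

View pics/w5.png

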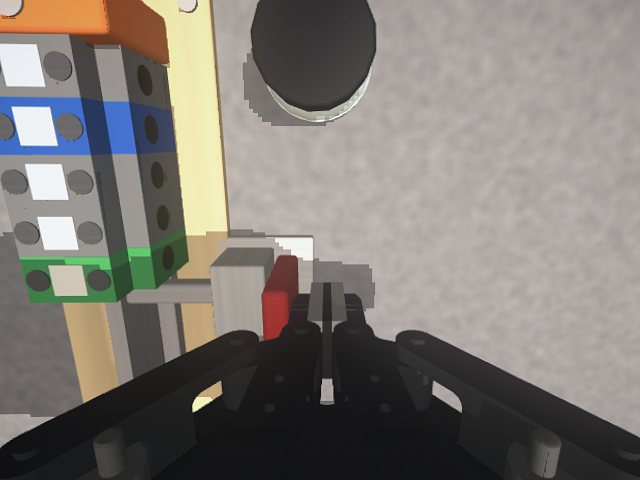

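The bolt bar at (170,290) has passed behind the green tail and the fingers touch the tab at (283,300). There's no hard stop yet, so I keep pushing in small steps.

Call:
move_arm([
  [[0,-1,0,0,0,0,0],[0,-2,0,0,0,0,0],[0,-2,0,0,0,0,0]],
])

```text
t: 13.1
tcp_pos: [0.5894, 0.0601, 0.0364]
orientation: [0.0, 0.707, 0.707, 0.0]
ft_force: [4.3, 0.5, -2.4]
gripper_width: -0.001
```

Call:
move_arm([
  [[0,-1,0,0,0,0,0],[0,-2,0,0,0,0,0],[0,-2,0,0,0,0,0]],
])

```text
t: 13.48
tcp_pos: [0.5893, 0.0601, 0.0367]
orientation: [0.001, 0.707, 0.707, 0.002]
ft_force: [10.7, 0.3, -7.3]
gripper_width: -0.0
```

Call:
move_arm([
  [[0,-1,0,0,0,0,0],[0,-1,0,0,0,0,0]],
])

```text
t: 13.72
tcp_pos: [0.5893, 0.0601, 0.0368]
orientation: [0.002, 0.707, 0.707, 0.002]
ft_force: [14.2, 1.3, -9.4]
gripper_width: -0.001
```

Hard limit: the TCP stalled at x=0.5893 with 14 N, so the tab face is near 0.579 against a predicted 0.58. I'll back off and check.

Call:
move_arm([
  [[0,4,0,0,0,0,0],[0,12,0,0,0,0,0],[0,35,0,0,0,0,0],[0,45,0,30,0,0,0],[0,45,-20,80,0,0,0],[0,20,-60,120,0,0,0],[0,-20,-100,160,0,0,0],[0,-40,-130,170,0,0,0]],
])

```text
t: 14.72
tcp_pos: [0.5452, -0.0711, 0.2085]
orientation: [0.001, 0.707, 0.707, 0.0]
ft_force: [0.1, 0.2, -0.3]
gripper_width: -0.0
```

Call:
move_arm([
  [[0,-40,-20,0,0,0,0],[0,-50,-20,0,0,0,0],[0,-50,-20,0,0,0,0]],
])

```text
t: 15.1
tcp_pos: [0.4958, -0.0898, 0.2065]
orientation: [-0.0, 0.707, 0.707, 0.0]
ft_force: [0.0, -0.7, 0.3]
gripper_width: -0.001
```

Run:
```python
from h import *
s=read_state();print(s['t'],s['tcp_pos'],s['ft_force']);T=wristT(s)
p,d=capture("wrist");cv2.imwrite("pics/w6.png",p);np.savez("pics/w6.npz",p=p,d=d,T=T)
q,_=capture("scene");cv2.imwrite("pics/c6.png",cv2.resize(q[190:310,240:410],None,fx=4.7,fy=4.7,interpolation=cv2.INTER_CUBIC))
```

```text
15.1 [ 0.49576229 -0.08975284  0.20649321] [ 0.02548146 -0.69370933  0.33036029]
```

View pics/w6.png

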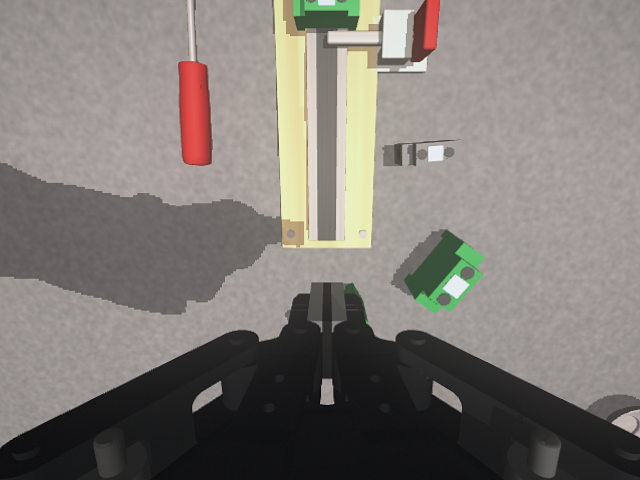

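View pics/c6.png

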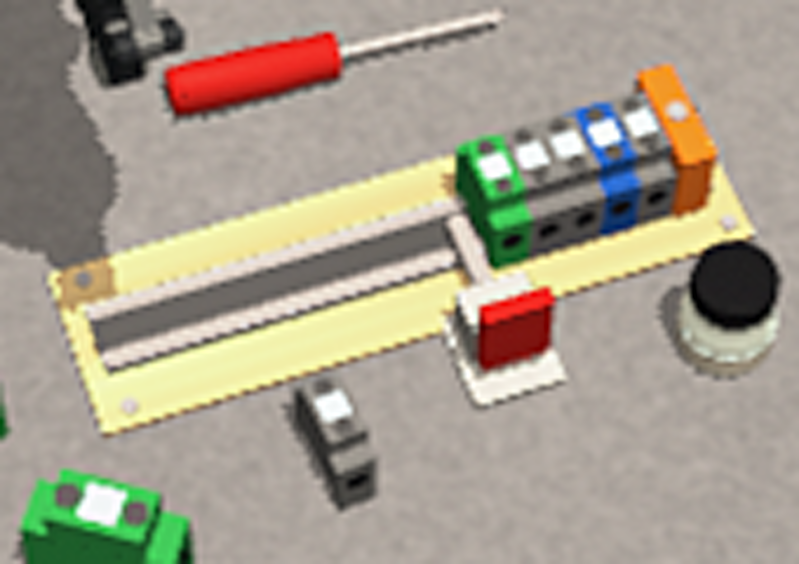

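Scene view: the row is tight from the green tail (495,200) to the orange stop (680,140). The bolt lies across the rail behind it at (465,250), and the bystanders look unmoved. I'll do one numeric check, then hand in.

Run:
```python
from h import *
T=np.load("pics/w6.npz")["T"]
print("nose",onplane("wrist",[(328,32),(328,45)],.027,T).round(4),"rail edges",onplane("wrist",[(307,120),(346,120)],.0135,T).round(4))
c=lambda l:np.array(l,float)/4.7+[240,190]-0.4
print("tail back top",onplane("scene",c([(458,143),(497,195)]),.055).round(4),"tab outer top",onplane("scene",c([(482,312),(553,296)]),.062).round(4))
print(sign_off())
```

```text
nose [[0.4972 0.063  0.027 ]
 [0.4972 0.0536 0.027 ]] rail edges [[ 0.4785 -0.0033  0.0135]
 [ 0.5134 -0.0033  0.0135]]
tail back top [[0.4808 0.0664 0.055 ]
 [0.5136 0.0728 0.055 ]] tab outer top [[0.5732 0.0423 0.062 ]
 [0.5761 0.0746 0.062 ]]
the job is handed in; nothing more can be done
None
```

The row of five is home against the orange stop with no gaps visible, the bolt is across the rail behind it, and I've handed the job in. It took about 15 s of the 42 s allowed. I pushed the row by its green tail with shut fingers, then pushed the red tab.

- **Row:** the push stalled at y = 0.0584 m with the force rising to 12 N. The tail's back face measured y ≈ 0.069 m, where five blocks against the stop should end.
- **Bolt:** the tab stopped at its hard limit with 14 N on the fingers. The nose measured x ≈ 0.497 m against a rail centre line of about 0.496–0.500 m.
- **Bystanders:** those in the last pictures (screwdriver, spare, jar) look unmoved. I did not measure any of them. I did not check the multimeter or the circuit board again, but the arm never went near them. The gripper was clear of everything at hand-in.
- **Disagreement:** in the last scene picture, the two corners of the tail's top edge read y = 0.066 m and 0.073 m. I put that down to picking points off a coarse enlarged crop, since the closer wrist view gave 0.0686 m and 0.0693 m before the bolt was pushed.

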